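# Clip a supply module onto the rail and tug-test it

## Robot

A 6-joint arm with a two-finger parallel gripper is mounted at the origin on the work surface. World frame = base frame: x ahead of the robot, y to its left, z up, the work surface at z = 0. Lengths are in mm, angles in rad, forces in N, time in s.
With the tool pointing down it reaches from about 275 to 750 mm from the base axis. Payload 10.2 kg.
Tool frame: the origin (TCP) lies between the finger pads; the fingertips stand 11 mm ahead of it and the grasp point (between the pads) lies 8 mm behind it (ctrl.nose_length is the distance from the TCP to the fingertips, in mm); x points along the fingers, y is the direction in which the jaws open and shut, and the axes are right-handed (so a half turn about x gives the same grasp; the last joint's range is limited). The gripper opens to 85 mm and grips with 20 to 120 N. Pads are 22 mm wide; open, the fingers measure 114 mm over their backs; the gripper's body (76 mm by 85 mm) begins 54 mm behind the grasp point. The pads swing forward as they close: fully open they stand 13 mm farther back than shut.
Start: joints at [-1.358, 0.313, 1.498, -0, 1.331, -0.223], TCP at [221.61, -475.942, 242.294] pointing down, gripper open.
Joint ranges: [-2.94, 2.94], [-0.97, 2.17], [0.19, 2.56], [-1.23, 4.37], [0.02, 3.11], [-2.88, 2.88]. Speed limits (rad/s): [2.39, 2.39, 3.01, 3.14, 3.14, 3.14].

## Interface

Orientations are given as a unit quaternion [w, x, y, z].
In Python, from rig import ctrl, capture, ticket gives the robot as it stands.
- The arm moves only by the tool step_arm, never from a script. Its argument "commands" is a list of rows, each a list of 2 entries, a list of its own where there are three numbers: the shift along the world's x, y, z normalised to -1 to 1, where 1 is 0.04 m, then the turn about the world's z normalised to -1 to 1, where 1 is 180 degrees. A call has 1 to 5 rows; each row shifts and turns the commanded pose from where the row before left it; what a row does not reach is not made up. A row lasts 1/10 s, in which the tool goes at most 50 mm and 8.59 degrees, less where a joint would pass 70% of its speed; a pose out of reach is approached as far as the arm can. A call with a number of a shift or a turn outside -1 to 1 is refused whole. A call with a gripper value outside its range is refused whole. "gripper" is the closure, from -1 (fully open) to 1 (shut), so that 0 is half open, set as the call begins (left out, the last holds). The fingers move at their own pace and stop on an object; "force" is the grip in N (left out, the last holds). Time passes only in rows, so rows that do not move let the fingers close. It gives the time, the measured TCP pose, the force and the opening at its end, in the units of the state.
- ctrl.sense(): the state, without advancing time (a new reading comes with each control period).
- capture(name): name is "scene" or "top"; returns a dict with "image" (384x512x3 uint8, blue, green, red), "fov_y" (degrees; the focal length in pixels is half the picture's height over the tangent of half this angle, whatever the lens; pixels are square), "cx", "cy" (the principal point, pixels), "k1" (the pictures are not rectified: a ray, as slopes to the right and down, at radius r is drawn at 1 + k1 r^2 times it, then the intrinsics apply), "origin" and "orientation" of the camera in the world. Camera axes: x right, y down, z forward; pixel columns grow to the right and rows downward; lengths in mm; the calibration is good to about 2 mm. A picture is of the moment at which its call begins. There is no depth.
- ticket.finish_job(): hands the job in, once; it reports no verdict.
The state is a dict: "time_s": time; "joints": joint angles; "dq": joint speeds; "tau": joint torques, N m; "eef_pos": TCP position; "ee_rot": TCP orientation; "force": force on the tool from outside, world axes, zero at the start; "wrist_torque": the same for the moment, N m; "grip_width": opening from 0.0 (shut) to 1.0 (fully open).
Only numpy, scipy, OpenCV 4.12 (cv2) and the standard library are available. Lean on these libraries where they do the work, as an engineer would, in place of code of your own. Each camera call takes 0.05 s, during which the arm holds its last target.

## Task

Clip the blue-and-grey supply module onto the panel's mounting rail, in the middle of the empty gap between the circuit breaker and the terminal blocks: hook its fixed side under the rail's lip, swing it down and press until the orange sprung foot snaps in. Then prove that it holds: pull it straight up, gripped over the rail's centre line, with steadily rising force to about 15 N, keep that up for a second, ease off and let go. To strain nothing, never pull with more than 30 N nor load the rail with more than 50 N, and leave the other things alone.

Things in the scene. Friction and masses are not known exactly. Their poses are not given: they have to be found in the camera images.
- module: Rail-mount supply module, 90 (x) by 35 (y) by 60 mm high, 0.15 to 0.22 kg, standing on the bench. Grey body; blue nose 45 by 35 mm, z 44 to 60, is the grip (pinch along y). Origin: centre of underside; x points from fixed hook (-x end) to sprung foot (+x end), z up. Its seat for the rail's lip tops is at z = 10 in the middle; seated it is flush there and level.
- clip_hook: Fixed hook moulded on the module's -x side; same origin and axes as the module. The ledge points to +x: x -18.5 to -14.8, z 4.0 to 6.4 mm, so a 3.6 mm slot is left under the seat (z 6.4 to 10) for the lip; the slot ends at x -18.5. The block behind it reaches down to z 0 (x -23.5 to -18.5); beyond, the underside is raised to z 10. It goes under the lip with the foot end raised about 20 degrees.
- clip_foot: Orange sprung foot at the module's +x end; at rest same origin and axes as the module, it slides to +x by up to 4.5 mm against a spring (3 N, +0.8 N per mm) and snaps back. Tooth tip x 14.8, flat top z 6.4, slanted lead-in below, down to x 17.8. Snapping in needs 8 to 20 N pressed down over the rail. Clipped, the module has 1.3 mm play up, 1 sideways, then is stiff.
- rail: Steel top-hat rail, 35 mm wide, 15 high, 300 long, fixed on the panel's plate. Origin: centre of its underside (3 mm above bench); x across, y along the rail, z up. Lips: 4 mm out beyond the webs (webs' outer faces x +-13.5), edges x +-17.5, 2.3 mm thick, tops z 15, so 12.7 mm is free under each. Parts beside the gap rise to 52 mm (blocks) and 90 mm (breaker) above the bench.
- rail_gap (a point): Middle of the empty gap on the rail, at the height of the lip tops (18 mm above bench); axes as the rail. The gap is 110 mm long (y -55 to 55), circuit breaker at +y, terminal blocks at -y. Wiring ducts, 33 mm high, stand at x +-86 to 111 mm.
- multimeter: Bystander: blue handheld multimeter lying flat, 165 by 78 by 43 mm; origin under its centre.
- screwdriver: Bystander: red-handled screwdriver lying flat, 190 mm long.
- spare_relay: Bystander: small pale relay, 28 by 22 by 36 mm; origin under its centre.

How it is judged:
By the outcome, as a careful person would: the job done as asked, in the order asked, and still so for the second after the job is handed in, with the robot touching nothing.
It also fails if it takes over 64 s, if anything falls off the work surface, if the arm or the gripper's body presses on something with over 40 N, if the wrist force passes 120 N, or if a joint passes its speed limit or range.

## Working session

There is one attempt and no reset: what is moved stays moved. The work goes in short steps, Python scripts to look and compute and a tool call to move; the robot and the scene stay as the last step left them, time stands still between calls to the robot, and variables do not carry over. Pictures are saved under pics/ and viewed, and the job is handed in when it is done.

Besides the shell and the picture viewer there is one more tool, called after "Call:" as name(argument=value, ...), one argument or row to a line, values as JSON. step_arm: Moves the arm, as the interface text tells. Its arguments: {"type":"object","properties":{"commands":{"type":"array","items":{"type":"array"}},"gripper":{"type":"number"},"force":{"type":"number"}},"required":["commands"]}

```bash
ls; mkdir -p pics; python3 - <<'E'
from rig import ctrl,capture,ticket
import cv2
for n in("scene","top"):
    c=capture(n); cv2.imwrite(f"pics/{n}0.png",c["image"]); print(n,{k:v for k,v in c.items() if k!="image"})
print(ctrl.sense())
E
```

```text
pics
scene {'fov_y': 55.1792561446421, 'cx': 257.09820890585627, 'cy': 189.17416798229462, 'k1': -0.020109440641512398, 'origin': array([987.33225965, 505.97132602, 504.80404811]), 'orientation': array([-0.18687227,  0.37498927,  0.81293639, -0.4044703 ])}
top {'fov_y': 45.91181599865083, 'cx': 251.46294080189165, 'cy': 185.21124014823263, 'k1': -0.15449885495431132, 'origin': array([ 413.56370968,  141.60000885, 1173.53776448]), 'orientation': array([ 0.04314967, -0.6987815 ,  0.71209007, -0.05263321])}
{'time_s': 0.1, 'joints': array([-1.35844305e+00,  3.13397662e-01,  1.49836385e+00,  1.28324797e-05,
        1.33098266e+00, -2.23425668e-01]), 'dq': array([-0.00116793, -0.00142824, -0.0016951 , -0.0004062 ,  0.00127099,
        0.00010331]), 'tau': array([ 2.76675775e-03, -4.12898397e+01, -2.60143912e+01, -1.44595087e-04,
        2.99146392e-03, -1.44387099e-05]), 'eef_pos': array([ 221.54471428, -475.72985538,  241.78941127]), 'ee_rot': array([ 0.15244674,  0.69039463,  0.15326092, -0.6903813 ]), 'force': array([-0.40547342,  0.12107823,  0.3802447 ]), 'wrist_torque': array([ 0.03721539, -0.02179825,  0.04058158]), 'grip_width': 1.0014287821192254}
```

View pics/scene0.png

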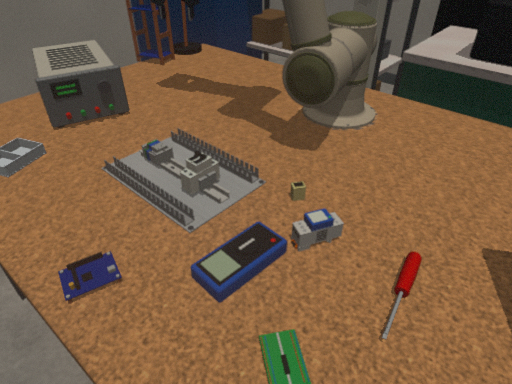

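View pics/top0.png

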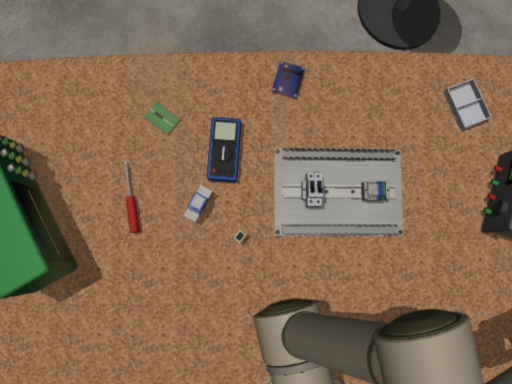

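```bash
cat > h.py <<'E'
import numpy as np, cv2
from scipy.spatial.transform import Rotation as R
def K(c):
    f=c["image"].shape[0]/2/np.tan(np.radians(c["fov_y"]/2)); return np.array([[f,0,c["cx"]],[0,f,c["cy"]],[0,0,1.]])
def Rm(c):
    q=c["orientation"]; return R.from_quat([q[1],q[2],q[3],q[0]]).as_matrix()
D=lambda c:np.array([c["k1"],0,0,0,0.])
def ray(c,uv):
    p=cv2.undistortPointsIter(np.array(uv,float).reshape(-1,1,2),K(c),D(c),None,None,(3,50,1e-9)).reshape(-1,2)
    return np.c_[p,np.ones(len(p))]@Rm(c).T
def onz(c,uv,z):
    d=ray(c,uv); o=c["origin"]; return o+d*((z-o[2])/d[:,2])[:,None]
def proj(c,P):
    Rw=Rm(c).T; rv=cv2.Rodrigues(Rw)[0]; t=-Rw@c["origin"]
    return cv2.projectPoints(np.array(P,float).reshape(-1,1,3),rv,t,K(c),D(c))[0].reshape(-1,2)
E
python3 - <<'E'
from h import *
from rig import capture
import pickle
S={n:capture(n) for n in("scene","top")}
pickle.dump(S,open("s0.pkl","wb"))
t=S["top"];np.set_printoptions(precision=1,suppress=True)
print(onz(t,[[338,192],[199,203],[315,188],[375,191],[224,150]],20))
cv2.imwrite("pics/t1.png",cv2.resize(t["image"][100:260,170:410],None,fx=3.3,fy=3.3,interpolation=cv2.INTER_CUBIC))
s=S["scene"];cv2.imwrite("pics/s1.png",cv2.resize(s["image"][120:300,90:360],None,fx=2.9,fy=2.9,interpolation=cv2.INTER_CUBIC))
E
```

```text
[[ 549.   -98.7   20. ]
 [ 527.3  259.6   20. ]
 [ 560.5  -39.2   20. ]
 [ 549.8 -196.7   20. ]
 [ 664.4  194.1   20. ]]
```

View pics/t1.png

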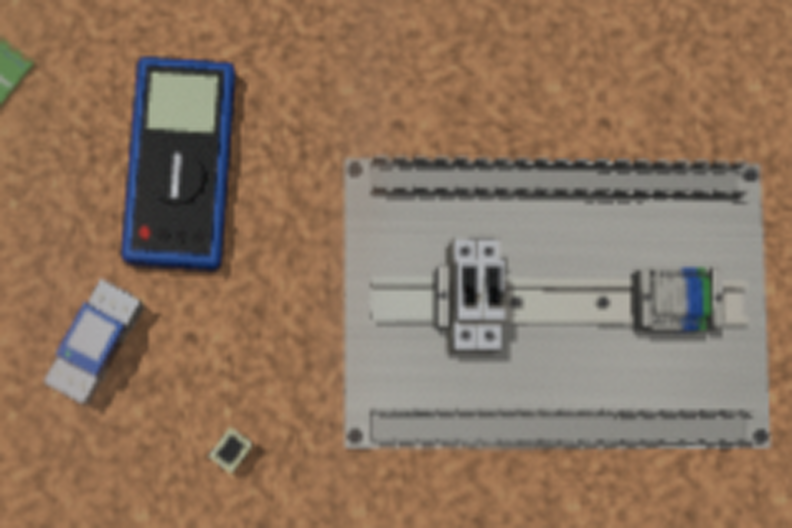

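View pics/s1.png

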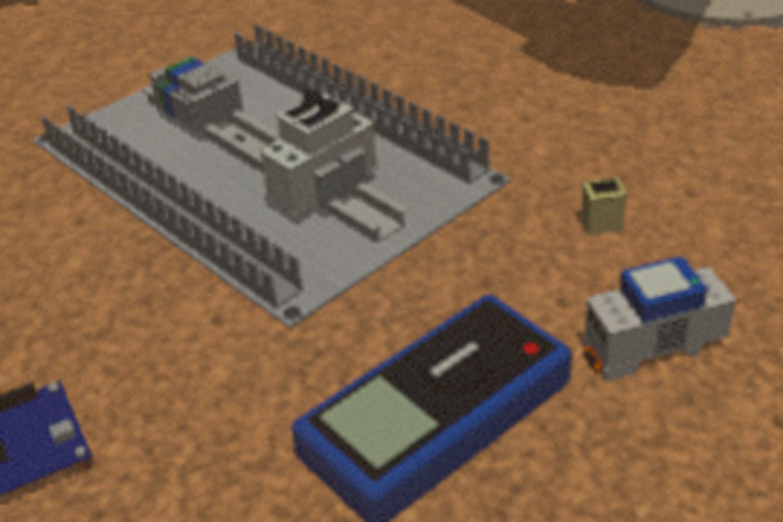

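```bash
python3 - <<'E'
import pickle,cv2
S=pickle.load(open("s0.pkl","rb"))
t=S["top"]["image"][180:228,175:223]; s=S["scene"]["image"][200:256,285:350]
r=lambda a:cv2.resize(a,None,fx=12,fy=12,interpolation=cv2.INTER_NEAREST)
cv2.imwrite("pics/t2.png",r(t)[:590]);cv2.imwrite("pics/s2.png",cv2.resize(s,None,fx=10,fy=10,interpolation=cv2.INTER_NEAREST))
g=S["top"]["image"][165:215,275:405]
cv2.imwrite("pics/t3.png",cv2.resize(g,None,fx=6,fy=6,interpolation=cv2.INTER_NEAREST))
E
```

```text
(no output)
```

View pics/t2.png

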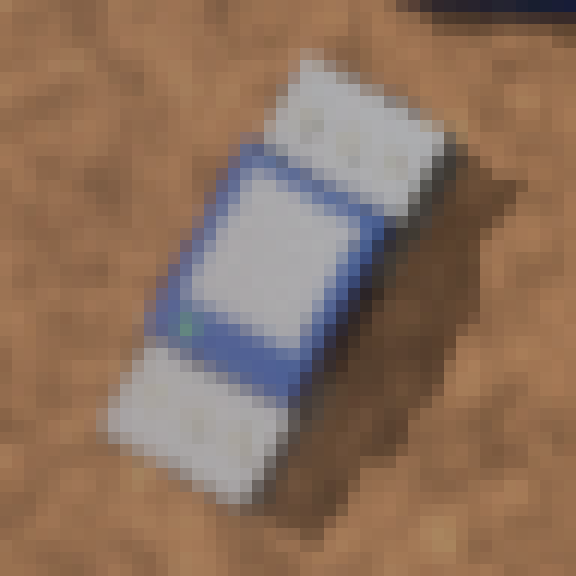

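View pics/s2.png

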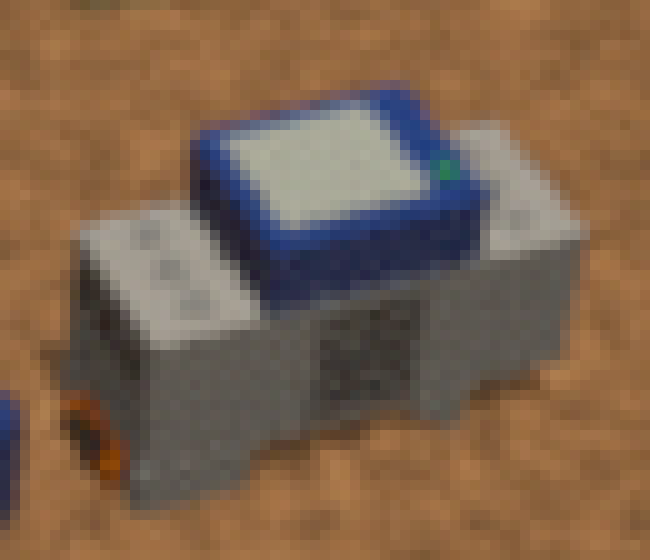

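View pics/t3.png

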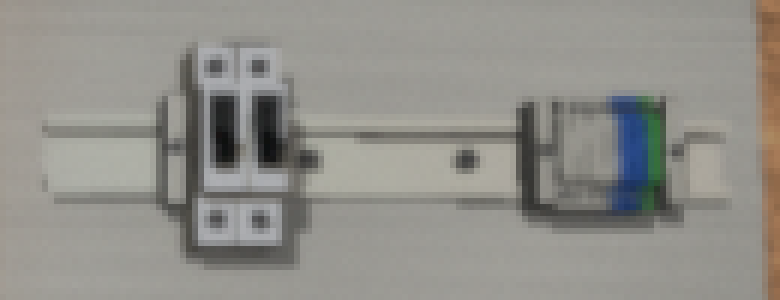

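```bash
python3 - <<'E'
from h import *
import pickle
S=pickle.load(open("s0.pkl","rb"));t=S["top"];np.set_printoptions(precision=1,suppress=True,linewidth=200)
g=cv2.cvtColor(t["image"],cv2.COLOR_BGR2GRAY)
for a,b in((328,334),(338,348),(353,358),(285,299),(392,396)): print(a,b,g[180:204,a:b].mean(1).astype(int))
print("row 190ish cols",g[189:195,318:368].mean(0).astype(int))
f=lambda a:np.array(a)/12+[175,180]-0.5+0.0
n=onz(t,f([(252,147),(388,222),(292,402),(150,335)]),60);print(n,n.mean(0))
b=onz(t,f([(305,55),(450,145),(245,507),(108,432)]),44);print(b,b.mean(0))
for q in(n,b):
    print([np.linalg.norm(q[i]-q[(i+1)%4]) for i in range(4)], np.degrees(np.arctan2((q[0]-q[3])[1],(q[0]-q[3])[0])),np.degrees(np.arctan2((q[1]-q[2])[1],(q[1]-q[2])[0])))
E
```

```text
328 334 [152 153 154 154 163 168 148 123 166 170 167 164 165 167 171 171 170 152 131 149 150 148 149 151]
338 348 [152 153 153 154 161 167 150 108 132 167 170 170 170 170 170 171 169 153 135 151 152 151 151 152]
353 358 [153 153 155 155 160 166 147 101 131 160 148 136 141 159 169 170 167 146 110 126 151 153 153 155]
285 299 [157 156 157 160 168 161 133 129 169 173 173 173 173 172 173 172 164 136 125 151 154 152 152 155]
392 396 [149 149 151 151 154 161 155 128 129 158 162 163 163 163 162 163 164 156 128 127 144 147 145 147]
row 190ish cols [ 86  70  70  81  96  97  93  89 107 122 149 169 171 171 172 171 171 171 170 170 170 170 170 170 170 169 170 169 169 169 169 168 156 126 108 113 144 165 169 169 168 169 160  90  55  56  85 124 118
 107]
[[551.5 264.1  60. ]
 [535.4 236.   60. ]
 [498.6 256.1  60. ]
 [512.9 285.3  60. ]] [524.6 260.3  60. ]
[[572.7 254.6  44. ]
 [553.1 224.3  44. ]
 [478.1 267.6  44. ]
 [494.2 296.2  44. ]] [524.5 260.7  44. ]
[np.float64(32.29571628713322), np.float64(41.89544631514234), np.float64(32.51338779407532), np.float64(44.02280951425313)] -28.803210144935623 -28.549734127009447
[np.float64(36.07879354201352), np.float64(86.62675360877193), np.float64(32.75057627987077), np.float64(88.83016810904041)] -27.906603061064533 -30.02725957240455
```

```bash
python3 - <<'E'
from h import *
import pickle
S=pickle.load(open("s0.pkl","rb"));t=S["top"];s=S["scene"];np.set_printoptions(precision=1,suppress=True,linewidth=200)
for c,u,l in((292,183.6,196.9),(331,183.8,197.2),(343,183.9,197.3),(355,184.0,197.2),(394,184.6,197.8)):
    p=onz(t,[(c,u),(c,l)],18);print(c,p.ravel(),p.mean(0),np.linalg.norm(p[0]-p[1]))
print("rail ends",onz(t,[(282,190.3),(396,191)],18))
print("block face z18, z52", onz(t,[(361.2,190)],18),onz(t,[(363.5,190)],52))
print("breaker edge z90,z70", onz(t,[(323.,190)],90),onz(t,[(323,190)],70),onz(t,[(323,178)],63))
# plate corners z=3
pc=onz(t,np.array([(347,158),(760,162),(768,447),(346,447)])/3.3+[170,100]-.5,3);print(pc,pc.mean(0))
g=s["image"][140:205,140:240]; cv2.imwrite("pics/s3.png",cv2.resize(g,None,fx=8,fy=8,interpolation=cv2.INTER_NEAREST))
E
```

```text
292 [573.3  19.8  18.  538.8  20.9  18. ] [556.1  20.4  18. ] 34.52093325882753
331 [571.  -81.7  18.  536.1 -80.2  18. ] [553.5 -81.   18. ] 34.94431069117163
343 [ 570.2 -113.3   18.   535.2 -111.6   18. ] [ 552.7 -112.5   18. ] 35.01245917521861
355 [ 569.4 -145.    18.   534.8 -143.3   18. ] [ 552.1 -144.1   18. ] 34.56786067469096
394 [ 565.9 -249.7   18.   531.1 -247.5   18. ] [ 548.5 -248.6   18. ] 34.874261802125226
rail ends [[ 556.4   46.2   18. ]
 [ 548.9 -254.    18. ]]
block face z18, z52 [[ 553.3 -160.6   18. ]] [[ 549.1 -157.7   52. ]]
breaker edge z90,z70 [[546.4 -47.5  90. ]] [[548.8 -51.   70. ]] [[579.8 -53.5  63. ]]
[[ 672.8   61.     3. ]
 [ 665.5 -277.6    3. ]
 [ 433.9 -269.5    3. ]
 [ 442.7   67.9    3. ]] [ 553.8 -104.5    3. ]
```

View pics/s3.png

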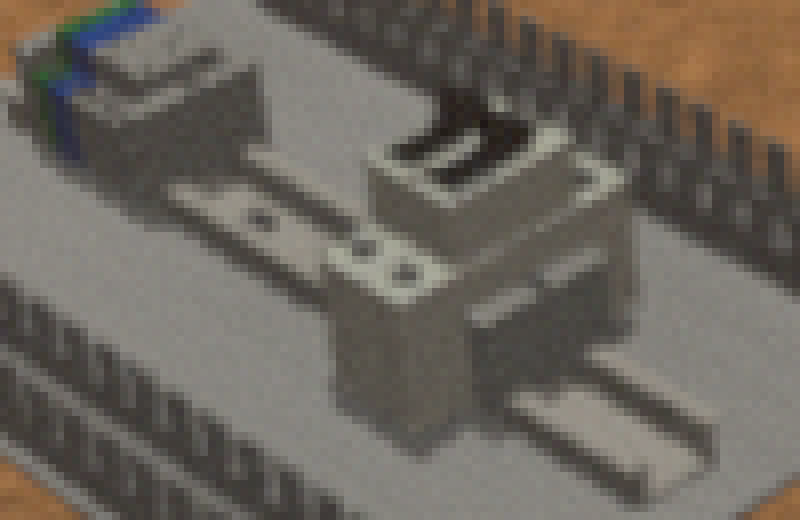

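```bash
cat >> h.py <<'E'
def st():
    from rig import ctrl
    s=ctrl.sense(); q=s["ee_rot"]; M=R.from_quat([q[1],q[2],q[3],q[0]]).as_matrix()
    np.set_printoptions(precision=3,suppress=True,linewidth=200)
    print("t",s["time_s"],"pos",s["eef_pos"],"xax",M[:,0],"yaw_y",np.degrees(np.arctan2(M[1,1],M[0,1])),"F",s["force"],"T",s["wrist_torque"],"g",s["grip_width"],"j",s["joints"])
E
python3 -c "
from h import *
st()
m=np.array([524.5,260.5]);a=np.radians(-28.8);print(m+9*np.array([np.cos(a),np.sin(a)]))"
```

```text
t 0.2 pos [ 221.578 -475.824  241.994] xax [-0.     0.001 -1.   ] yaw_y -65.03173361871282 F [ 0.198  0.024 -0.737] T [ 0.022 -0.026 -0.007] g 0.9944540465615461 j [-1.358  0.313  1.498  0.     1.331 -0.223]
[532.387 256.164]
```

Call:
step_arm(
  commands=[
    [[0.39,0.91,0],0.035],
    [[0.39,0.91,0],0.035],
    [[0.39,0.91,0],0.035],
    [[0.39,0.91,0],0.035],
    [[0.39,0.91,0],0.035],
  ],
  gripper=-1,
  force=20,
)

```text
time_s: 0.7
eef_pos: [299.9, -292.4, 242.2]
ee_rot: [0.336, 0.622, 0.336, -0.622]
force: [1.3, 0.5, 0.0]
grip_width: 0.999
```

Call:
step_arm(
  commands=[
    [[0.39,0.91,0],0.035],
    [[0.39,0.91,0],0.035],
    [[0.39,0.91,0],0.035],
    [[0.39,0.91,0],0.035],
    [[0.39,0.91,0],0.035],
  ],
)

```text
time_s: 1.2
eef_pos: [377.9, -110.4, 242.4]
ee_rot: [0.492, 0.508, 0.492, -0.508]
force: [0.5, -1.1, 0.3]
grip_width: 0.999
```

Call:
step_arm(
  commands=[
    [[0.39,0.91,0],0.035],
    [[0.39,0.91,0],0.035],
    [[0.39,0.91,0],0.035],
    [[0.39,0.91,0],0.035],
    [[0.39,0.91,0],0.035],
  ],
)

```text
time_s: 1.7
eef_pos: [455.9, 71.8, 242.3]
ee_rot: [0.612, 0.355, 0.612, -0.355]
force: [0.9, -0.8, 0.8]
grip_width: 1.001
```

Call:
step_arm(
  commands=[
    [[0.39,0.91,0],0.035],
    [[0.39,0.91,0],0.035],
    [[0.39,0.91,0],0.035],
    [[0.39,0.91,0],0.035],
    [[0.39,0.91,0],0.035],
  ],
)

```text
time_s: 2.2
eef_pos: [533.9, 253.7, 242.1]
ee_rot: [0.685, 0.176, 0.685, -0.176]
force: [0.9, -0.7, -0.2]
grip_width: 0.999
```

```bash
python3 -c "
from h import *
st()"
```

```text
t 2.2 pos [533.919 253.713 242.072] xax [-0. -0. -1.] yaw_y 61.23739871628811 F [ 0.858 -0.712 -0.236] T [ 0.03   0.009 -0.002] g 0.9994585890295662 j [ 0.246  0.461  1.286 -0.     1.395 -0.823]
```

Call:
step_arm(
  commands=[
    [[-0.04,0.06,-0.8],0],
    [[0,0,-0.9],0],
    [[0,0,-0.9],0],
    [[0,0,-0.9],0],
    [[0,0,-0.8],0],
  ],
)

```text
time_s: 2.7
eef_pos: [531.5, 254.4, 68.4]
ee_rot: [0.684, 0.177, 0.685, -0.177]
force: [0.7, 0.5, -0.6]
grip_width: 0.998
```

Call:
step_arm(
  commands=[
    [[0,0,-0.5],0],
    [[0,0,-0.1],0],
    [[0,0,0],0],
  ],
)

```text
time_s: 3.0
eef_pos: [532.0, 254.4, 46.3]
ee_rot: [0.684, 0.177, 0.685, -0.177]
force: [0.4, -0.4, -0.0]
grip_width: 1.002
```

```bash
python3 - <<'E'
from h import *
from rig import capture
st()
for n,(r0,r1,c0,c1) in {"top":(170,240,165,245),"scene":(170,270,260,370)}.items():
    c=capture(n);cv2.imwrite(f"pics/{n}5.png",cv2.resize(c["image"][r0:r1,c0:c1],None,fx=6,fy=6,interpolation=cv2.INTER_CUBIC))
E
```

```text
t 3.0 pos [532.006 254.444  46.284] xax [-0.001 -0.    -1.   ] yaw_y 60.970946730252756 F [ 0.369 -0.438 -0.05 ] T [-0.001 -0.03   0.039] g 1.0023187580210642 j [ 0.248  0.667  1.501 -0.     0.975 -0.816]
```

View pics/scene5.png

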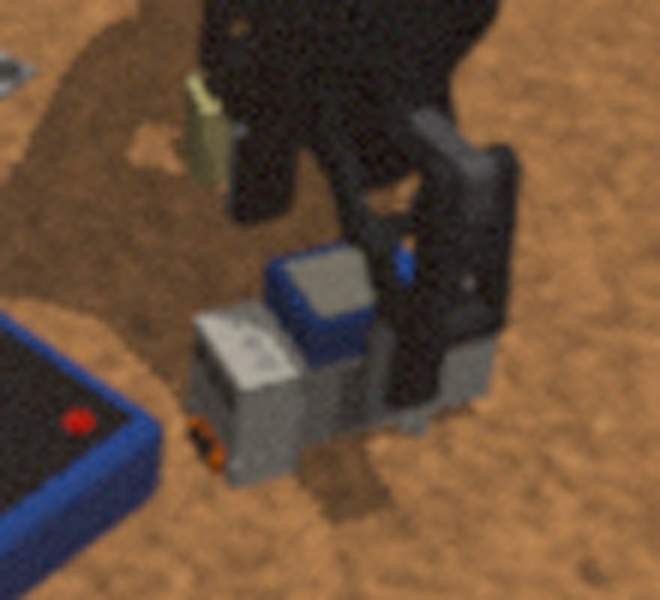

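View pics/top5.png

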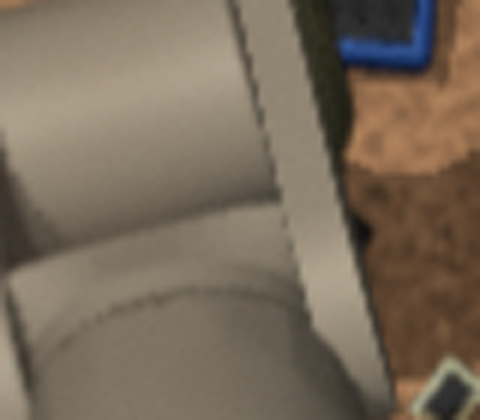

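Call:
step_arm(
  commands=[
    [[0,0.04,0],0],
    [[0,0,0],0],
    [[0,0,0],0],
    [[0,0,0],0],
    [[0,0,0],0],
  ],
  gripper=1,
  force=20,
)

```text
time_s: 3.6
eef_pos: [532.1, 256.1, 46.7]
ee_rot: [0.685, 0.177, 0.684, -0.177]
force: [-1.2, -1.1, 3.8]
grip_width: 0.407
```

Call:
step_arm(
  commands=[
    [[0,0,0],0],
    [[0,0,0],0],
    [[0,0,0],0],
  ],
)

```text
time_s: 3.9
eef_pos: [532.2, 256.1, 46.7]
ee_rot: [0.685, 0.177, 0.684, -0.177]
force: [-1.9, 0.6, 5.9]
grip_width: 0.403
```

```bash
python3 -c "
from h import *
st()"
```

```text
t 3.9 pos [532.155 256.12   46.686] xax [ 0.  0. -1.] yaw_y 60.97314505175711 F [-1.861  0.596  5.919] T [-0.093  0.317  0.08 ] g 0.4030675562839325 j [ 0.25   0.667  1.499  0.     0.975 -0.814]
```

Call:
step_arm(
  commands=[
    [[0,0,0.2],0],
    [[0,0,0.4],0],
    [[0,0,0.5],0],
    [[0,0,0.4],0],
    [[0,0,0],0],
  ],
)

```text
time_s: 4.4
eef_pos: [532.9, 256.3, 108.3]
ee_rot: [0.686, 0.178, 0.683, -0.177]
force: [-0.2, -0.2, -2.2]
grip_width: 0.402
```

```bash
python3 - <<'E'
from h import *
from rig import capture
st()
for n,(r0,r1,c0,c1) in {"scene":(150,250,260,370)}.items():
    c=capture(n);cv2.imwrite(f"pics/{n}6.png",cv2.resize(c["image"][r0:r1,c0:c1],None,fx=6,fy=6,interpolation=cv2.INTER_CUBIC))
E
```

```text
t 4.4 pos [532.903 256.281 108.29 ] xax [ 0.004  0.001 -1.   ] yaw_y 60.96543333849722 F [-0.165 -0.158 -2.185] T [ 0.05  -0.013 -0.029] g 0.4022840028019054 j [ 0.25   0.584  1.456  0.     1.097 -0.814]
```

View pics/scene6.png

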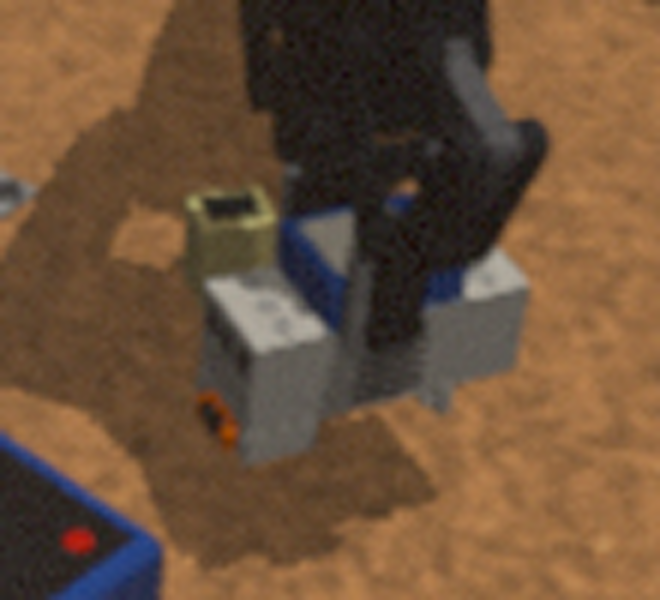

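Call:
step_arm(
  commands=[
    [[0,0,-0.5],0],
    [[0,0,-0.6],0],
    [[0,0,-0.35],0],
    [[0,0,-0.07],0],
    [[0,0,0],0],
  ],
)

```text
time_s: 4.95
eef_pos: [531.6, 256.0, 44.9]
ee_rot: [0.684, 0.177, 0.685, -0.177]
force: [0.2, 0.1, -2.7]
grip_width: 0.398
```

Call:
step_arm(
  commands=[
    [[0,0,0],0],
    [[0,0,0],0],
    [[0,0,0],0],
  ],
  gripper=-0.3,
)

```text
time_s: 5.25
eef_pos: [532.1, 256.1, 45.5]
ee_rot: [0.685, 0.177, 0.684, -0.177]
force: [0.6, -0.5, -0.7]
grip_width: 0.645
```

```bash
python3 - <<'E'
from h import *
from rig import capture
st()
for n,(r0,r1,c0,c1) in {"scene":(170,270,260,370)}.items():
    c=capture(n);cv2.imwrite(f"pics/{n}7.png",cv2.resize(c["image"][r0:r1,c0:c1],None,fx=6,fy=6,interpolation=cv2.INTER_CUBIC))
E
```

```text
t 5.25 pos [532.077 256.072  45.455] xax [ 0.  0. -1.] yaw_y 60.96787685083005 F [ 0.573 -0.466 -0.713] T [-0.063 -0.012  0.004] g 0.6451987293082612 j [ 0.25   0.669  1.499  0.     0.973 -0.814]
```

View pics/scene7.png

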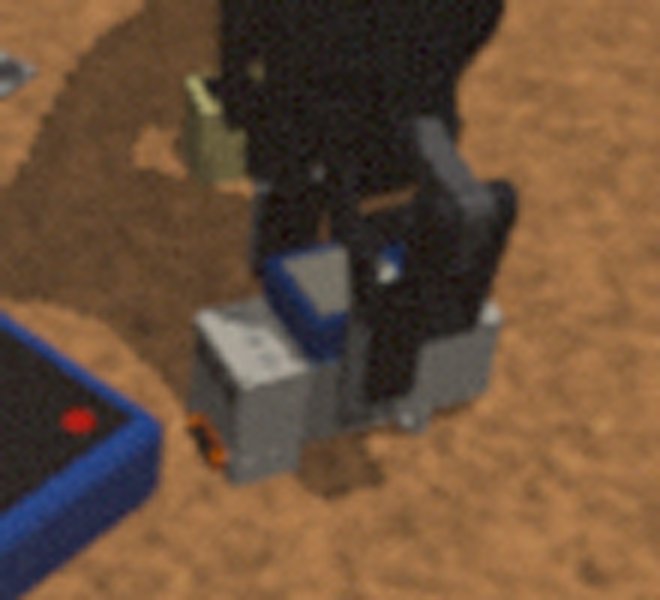

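```bash
python3 - <<'E'
from h import *
import pickle
s=pickle.load(open("s0.pkl","rb"))["scene"]
m=np.array([524.5,260.5]);a=np.radians(-29);ex=np.array([np.cos(a),np.sin(a)]);ey=np.array([-ex[1],ex[0]])
P=lambda c,x,y,z:np.r_[c+ex*x+ey*y,z]
t=np.array([532.1,256.1])
pts=[P(m,45,17.5,44),P(m,-45,17.5,44),P(m,22.5,17.5,60),P(m,-22.5,17.5,60),P(t,11,27,35),P(t,-11,27,35),P(t,11,40,80)]
print((proj(s,pts)-[260,170])*6, (proj(s,pts)-[285,200])*10,sep="\n")
E
```

```text
[[240.73188191 377.57200489]
 [501.78042966 306.68019036]
 [312.72384083 320.1418783 ]
 [445.00595825 284.93991746]
 [327.48814911 398.90652294]
 [391.79759253 381.02788178]
 [363.76870884 315.52382078]]
[[151.21980318 329.28667481]
 [586.30071611 211.1336506 ]
 [271.20640138 233.56979717]
 [491.67659708 174.89986243]
 [295.81358185 364.8442049 ]
 [402.99598754 335.04646964]
 [356.28118141 225.87303464]]
```

Call:
step_arm(
  commands=[
    [[-0.23,0.125,0],0],
    [[-0.23,0.125,0.02],0],
    [[0,0,0],0],
    [[0,0,0],0],
  ],
)

```text
time_s: 5.7
eef_pos: [513.4, 266.4, 46.5]
ee_rot: [0.685, 0.177, 0.684, -0.177]
force: [0.6, 0.3, -0.0]
grip_width: 0.651
```

Call:
step_arm(
  commands=[
    [[0,0,0],0],
    [[0,0,0],0],
    [[0,0,0],0],
    [[0,0,0],0],
  ],
  gripper=1,
  force=20,
)

```text
time_s: 6.1
eef_pos: [513.8, 266.0, 46.5]
ee_rot: [0.685, 0.177, 0.684, -0.177]
force: [-0.3, -1.5, 3.3]
grip_width: 0.402
```

```bash
python3 - <<'E'
from h import *
from rig import capture
st()
for n,(r0,r1,c0,c1) in {"scene":(170,270,260,370)}.items():
    c=capture(n);cv2.imwrite(f"pics/{n}8.png",cv2.resize(c["image"][r0:r1,c0:c1],None,fx=6,fy=6,interpolation=cv2.INTER_CUBIC))
E
```

```text
t 6.1 pos [513.83  265.979  46.459] xax [ 0.  0. -1.] yaw_y 60.95846876022075 F [-0.322 -1.458  3.258] T [-0.106  0.068  0.005] g 0.4017192747687829 j [ 0.275  0.646  1.539 -0.     0.956 -0.789]
```

View pics/scene8.png

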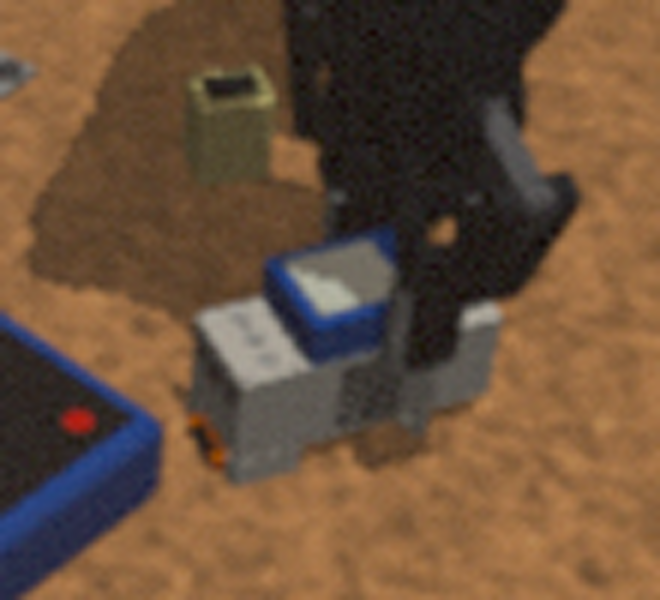

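Call:
step_arm(
  commands=[
    [[0,0,0.4],0],
    [[0,0,0.7],0],
    [[0,0,0.8],0],
    [[0,-0.3,0.7],0],
    [[0,-0.6,0.4],0],
  ],
)

```text
time_s: 6.65
eef_pos: [513.8, 230.6, 168.1]
ee_rot: [0.685, 0.177, 0.684, -0.176]
force: [1.4, -0.6, -3.1]
grip_width: 0.402
```

Call:
step_arm(
  commands=[
    [[0.07,-0.8,0],0.015],
    [[0.07,-0.8,0],0.02],
    [[0.07,-0.8,0],0.02],
    [[0.07,-0.8,0],0.02],
    [[0.07,-0.8,0],0.02],
  ],
)

```text
time_s: 7.15
eef_pos: [527.3, 68.7, 165.8]
ee_rot: [0.703, 0.073, 0.704, -0.073]
force: [1.6, 0.9, -2.0]
grip_width: 0.406
```

Call:
step_arm(
  commands=[
    [[0.07,-0.8,0],0.02],
    [[0.07,-0.8,0],0.02],
    [[0.03,-0.8,0],0.0172],
    [[0,-0.8,0],0],
    [[0,-0.8,0],0],
  ],
)

```text
time_s: 7.65
eef_pos: [534.0, -91.2, 165.8]
ee_rot: [0.707, 0.01, 0.707, -0.01]
force: [0.5, 0.1, -1.9]
grip_width: 0.405
```

Call:
step_arm(
  commands=[
    [[0,-0.3,0],0],
    [[0,-0.06,0],0],
    [[0,0,0],0],
  ],
)

```text
time_s: 7.95
eef_pos: [534.3, -103.7, 166.0]
ee_rot: [0.707, 0.01, 0.707, -0.01]
force: [0.1, -0.2, -2.4]
grip_width: 0.404
```

```bash
python3 - <<'E'
from h import *
from rig import capture
st()
for n,(r0,r1,c0,c1) in {"scene":(80,210,110,270)}.items():
    c=capture(n);cv2.imwrite(f"pics/{n}9.png",cv2.resize(c["image"][r0:r1,c0:c1],None,fx=4.6,fy=4.6,interpolation=cv2.INTER_CUBIC))
E
```

```text
t 7.95 pos [ 534.284 -103.7    166.014] xax [-0.001  0.001 -1.   ] yaw_y 88.36996432673874 F [ 0.077 -0.188 -2.44 ] T [ 0.065  0.047 -0.02 ] g 0.4044949094544489 j [-0.407  0.425  1.546  0.     1.171 -1.95 ]
```

View pics/scene9.png

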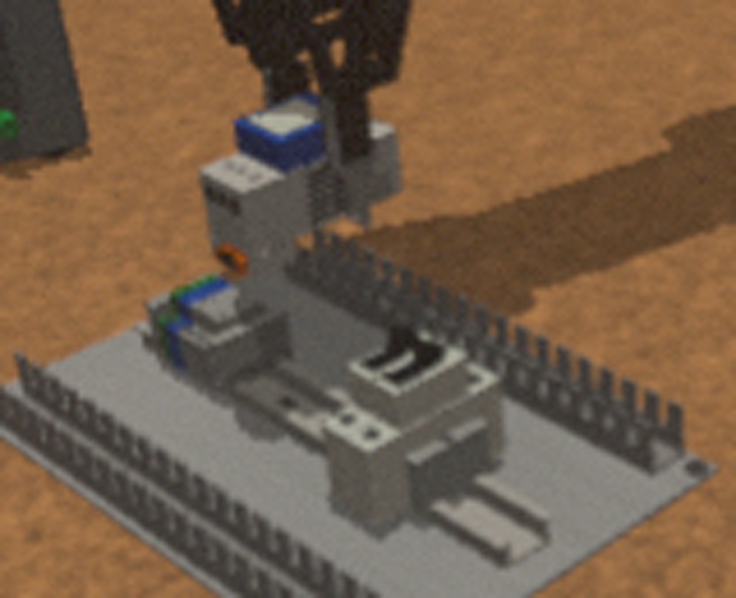

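Call:
step_arm(
  commands=[
    [[0,-0.02,-0.6],0],
    [[0,0,-0.8],0],
    [[0,0,-0.6],0],
    [[0,0,-0.3],0],
    [[0,0,-0.1],0],
  ],
)

```text
time_s: 8.5
eef_pos: [534.2, -104.2, 69.5]
ee_rot: [0.707, 0.01, 0.708, -0.009]
force: [0.1, -0.3, -1.8]
grip_width: 0.407
```

Call:
step_arm(
  commands=[
    [[0,0,-0.025],0],
    [[0,0,-0.025],0],
    [[0,0,-0.025],0],
    [[0,0,0],0],
  ],
)

```text
time_s: 8.9
eef_pos: [534.6, -105.2, 67.8]
ee_rot: [0.707, 0.01, 0.707, -0.01]
force: [-0.5, -0.0, -2.4]
grip_width: 0.408
```

Call:
step_arm(
  commands=[
    [[0,0,-0.025],0],
    [[0,0,-0.025],0],
    [[0,0,0],0],
  ],
)

```text
time_s: 9.2
eef_pos: [534.4, -105.2, 65.2]
ee_rot: [0.707, 0.01, 0.707, -0.01]
force: [-0.2, 0.6, -1.8]
grip_width: 0.403
```

Still free; contact expected between 62 and 65.

Call:
step_arm(
  commands=[
    [[0,0,-0.025],0],
    [[0,0,0],0],
  ],
)

```text
time_s: 9.4
eef_pos: [534.5, -105.2, 64.4]
ee_rot: [0.707, 0.01, 0.707, -0.01]
force: [-0.5, -0.3, 0.3]
grip_width: 0.404
```

Call:
step_arm(
  commands=[
    [[0,0,-0.025],0],
    [[0,0,0],0],
  ],
)

```text
time_s: 9.6
eef_pos: [534.6, -105.2, 64.0]
ee_rot: [0.707, 0.01, 0.707, -0.01]
force: [-3.7, 0.6, 7.5]
grip_width: 0.407
```

Call:
step_arm(
  commands=[
    [[0,0,-0.025],0],
    [[0,0,0],0],
  ],
)

```text
time_s: 9.8
eef_pos: [534.6, -105.3, 63.7]
ee_rot: [0.707, 0.01, 0.707, -0.01]
force: [-5.9, 1.4, 11.2]
grip_width: 0.406
```

Call:
step_arm(
  commands=[
    [[-0.07,0,-0.02],0],
    [[-0.07,0,-0.04],0],
    [[0,0,0],0],
  ],
)

```text
time_s: 10.1
eef_pos: [529.0, -105.3, 60.2]
ee_rot: [0.707, 0.01, 0.707, -0.01]
force: [0.8, 0.5, 4.8]
grip_width: 0.406
```

```bash
python3 - <<'E'
from h import *
from rig import capture
st()
for n,(r0,r1,c0,c1) in {"scene":(100,210,130,250)}.items():
    c=capture(n);cv2.imwrite(f"pics/{n}10.png",cv2.resize(c["image"][r0:r1,c0:c1],None,fx=5.4,fy=5.4,interpolation=cv2.INTER_CUBIC))
E
```

```text
t 10.1 pos [ 529.02  -105.253   60.197] xax [ 0.001 -0.    -1.   ] yaw_y 88.35905508082082 F [0.781 0.482 4.843] T [ 0.137 -0.27   0.042] g 0.4055119748921081 j [-0.414  0.556  1.658  0.     0.927 -1.956]
```

View pics/scene10.png

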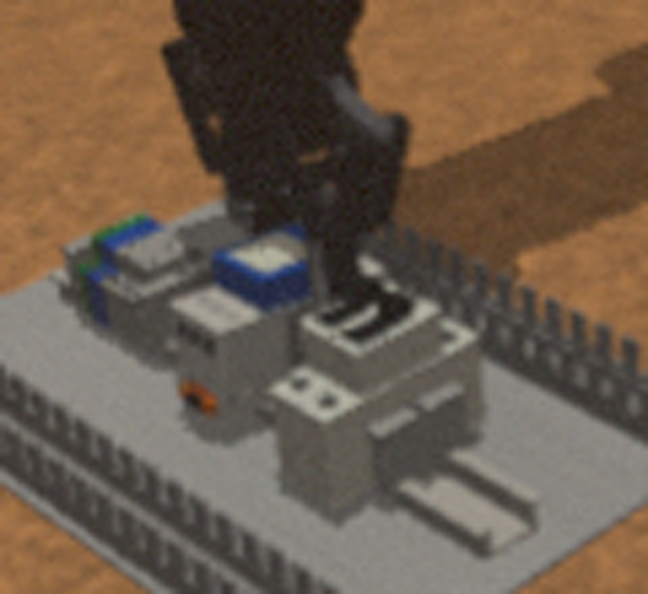

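Call:
step_arm(
  commands=[
    [[-0.06,0,-0.045],0],
    [[-0.06,0,-0.055],0],
    [[0,0,0],0],
  ],
)

```text
time_s: 10.45
eef_pos: [523.6, -105.1, 55.5]
ee_rot: [0.707, 0.01, 0.707, -0.01]
force: [0.7, -0.4, 2.3]
grip_width: 0.406
```

Call:
step_arm(
  commands=[
    [[-0.06,0,-0.06],0],
    [[-0.06,0,-0.065],0],
    [[0,0,0],0],
  ],
)

```text
time_s: 10.75
eef_pos: [518.7, -105.1, 50.4]
ee_rot: [0.707, 0.01, 0.707, -0.01]
force: [-0.1, 0.9, 1.6]
grip_width: 0.408
```

```bash
python3 - <<'E'
from h import *
from rig import capture
st()
for n,(r0,r1,c0,c1) in {"scene":(100,210,130,250)}.items():
    c=capture(n);cv2.imwrite(f"pics/{n}11.png",cv2.resize(c["image"][r0:r1,c0:c1],None,fx=5.4,fy=5.4,interpolation=cv2.INTER_CUBIC))
E
```

```text
t 10.75 pos [ 518.684 -105.055   50.379] xax [-0.001  0.    -1.   ] yaw_y 88.36031293758607 F [-0.123  0.855  1.566] T [ 0.148 -0.122 -0.039] g 0.40763814382114694 j [-0.421  0.555  1.693 -0.     0.894 -1.963]
```

View pics/scene11.png

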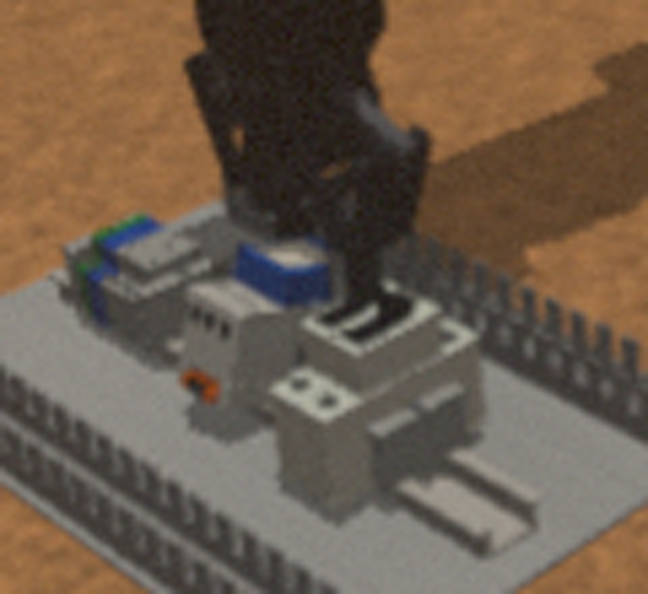

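Call:
step_arm(
  commands=[
    [[0,0,0.075],0],
    [[0,0,0],0],
  ],
)

```text
time_s: 11.0
eef_pos: [518.9, -105.1, 53.7]
ee_rot: [0.707, 0.01, 0.707, -0.01]
force: [0.8, 0.2, -1.9]
grip_width: 0.405
```

Call:
step_arm(
  commands=[
    [[0.05,0,0],0],
    [[0.05,0,0],0],
    [[0,0,0],0],
  ],
)

```text
time_s: 11.3
eef_pos: [522.9, -105.0, 53.5]
ee_rot: [0.707, 0.01, 0.708, -0.01]
force: [-1.1, -0.9, -2.6]
grip_width: 0.404
```

Call:
step_arm(
  commands=[
    [[0.025,0,0.005],0],
    [[0.025,0,0.005],0],
    [[0,0,0],0],
  ],
)

```text
time_s: 11.6
eef_pos: [524.8, -104.9, 53.6]
ee_rot: [0.706, 0.01, 0.708, -0.01]
force: [-1.6, 0.7, -9.2]
grip_width: 0.406
```

Call:
step_arm(
  commands=[
    [[0.025,0,0.005],0],
    [[0,0,0],0],
  ],
)

```text
time_s: 11.8
eef_pos: [525.9, -104.9, 54.0]
ee_rot: [0.707, 0.01, 0.707, -0.01]
force: [-2.1, 0.7, -11.7]
grip_width: 0.406
```

Call:
step_arm(
  commands=[
    [[0.025,0,0.005],0],
    [[0,0,0],0],
  ],
)

```text
time_s: 12.0
eef_pos: [527.1, -105.0, 54.5]
ee_rot: [0.707, 0.01, 0.707, -0.01]
force: [-1.2, 0.1, -11.7]
grip_width: 0.409
```

Call:
step_arm(
  commands=[
    [[0,0,-0.025],0],
    [[0,0,0],0],
  ],
)

```text
time_s: 12.2
eef_pos: [528.0, -105.5, 54.3]
ee_rot: [0.708, 0.01, 0.706, -0.01]
force: [0.1, 0.1, -5.9]
grip_width: 0.404
```

Call:
step_arm(
  commands=[
    [[0.025,0,0],0],
    [[0,0,0],0],
  ],
)

```text
time_s: 12.4
eef_pos: [528.7, -105.4, 54.2]
ee_rot: [0.707, 0.01, 0.707, -0.01]
force: [-0.4, -0.7, -2.9]
grip_width: 0.408
```

Call:
step_arm(
  commands=[
    [[0.025,0,0],0],
    [[0,0,0],0],
  ],
)

```text
time_s: 12.6
eef_pos: [529.1, -105.2, 53.9]
ee_rot: [0.707, 0.01, 0.707, -0.01]
force: [-3.1, -0.8, -1.3]
grip_width: 0.407
```

Call:
step_arm(
  commands=[
    [[0.025,0,0],0],
    [[0,0,0],0],
  ],
)

```text
time_s: 12.8
eef_pos: [530.1, -105.1, 53.7]
ee_rot: [0.707, 0.01, 0.707, -0.01]
force: [-4.4, -0.6, -0.5]
grip_width: 0.408
```

```bash
python3 - <<'E'
from h import *
from rig import capture
st()
for n,(r0,r1,c0,c1) in {"scene":(100,210,130,250)}.items():
    c=capture(n);cv2.imwrite(f"pics/{n}12.png",cv2.resize(c["image"][r0:r1,c0:c1],None,fx=5.4,fy=5.4,interpolation=cv2.INTER_CUBIC))
E
```

```text
t 12.8 pos [ 530.099 -105.138   53.746] xax [-0.  0. -1.] yaw_y 88.36922726408035 F [-4.355 -0.634 -0.489] T [-0.038  0.95  -0.   ] g 0.408267680015156 j [-0.413  0.569  1.657 -0.     0.916 -1.955]
```

View pics/scene12.png

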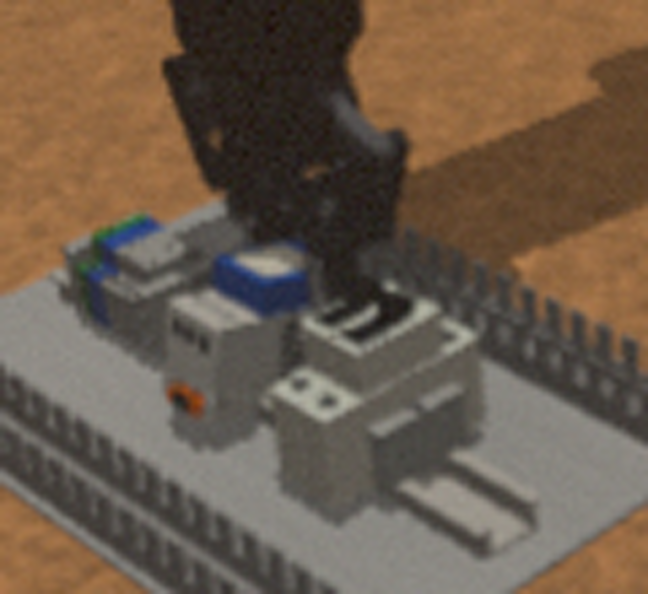

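Call:
step_arm(
  commands=[
    [[0,0,0],0],
    [[0,0,0],0],
    [[0,0,0],0],
  ],
  gripper=-0.15,
)

```text
time_s: 13.15
eef_pos: [530.8, -105.3, 54.0]
ee_rot: [0.708, 0.01, 0.706, -0.01]
force: [0.2, 0.7, -0.3]
grip_width: 0.574
```

```bash
python3 - <<'E'
from h import *
from rig import capture
st()
for n,(r0,r1,c0,c1) in {"scene":(100,210,130,250)}.items():
    c=capture(n);cv2.imwrite(f"pics/{n}13.png",cv2.resize(c["image"][r0:r1,c0:c1],None,fx=5.4,fy=5.4,interpolation=cv2.INTER_CUBIC))
E
```

```text
t 13.15 pos [ 530.783 -105.253   54.035] xax [ 0.002 -0.    -1.   ] yaw_y 88.36114696647765 F [ 0.167  0.718 -0.343] T [0.028 0.001 0.049] g 0.5741129914777701 j [-0.412  0.569  1.656  0.     0.915 -1.955]
```

View pics/scene13.png

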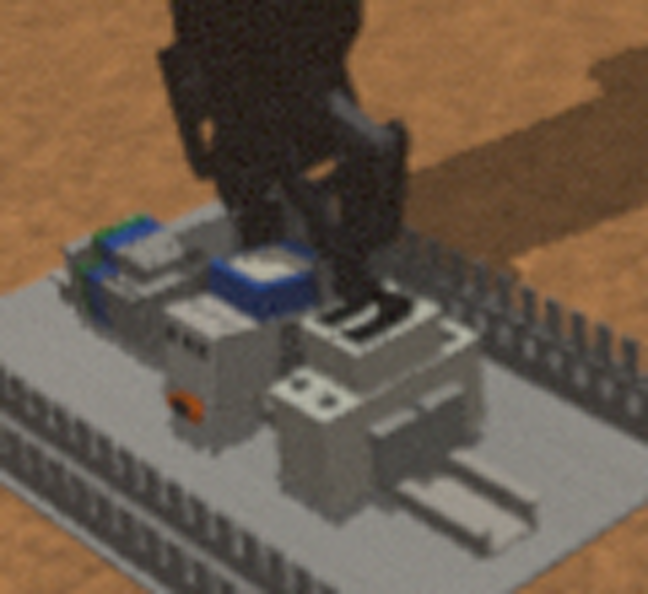

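Call:
step_arm(
  commands=[
    [[0.15,0,0.04],0],
    [[0.15,0,0.03],0],
    [[0,0,0],0],
    [[0,0,0],0],
  ],
)

```text
time_s: 13.6
eef_pos: [542.4, -105.1, 56.4]
ee_rot: [0.707, 0.01, 0.707, -0.01]
force: [-0.5, 0.8, 0.0]
grip_width: 0.573
```

Call:
step_arm(
  commands=[
    [[0,0,0],0],
    [[0,0,0],0],
    [[0,0,0],0],
    [[0,0,0],0],
  ],
  gripper=1,
  force=35,
)

```text
time_s: 14.0
eef_pos: [542.1, -105.1, 56.5]
ee_rot: [0.707, 0.01, 0.707, -0.01]
force: [-0.6, 0.8, 1.3]
grip_width: 0.406
```

```bash
python3 - <<'E'
from h import *
from rig import capture
st()
for n,(r0,r1,c0,c1) in {"scene":(100,210,130,250)}.items():
    c=capture(n);cv2.imwrite(f"pics/{n}14.png",cv2.resize(c["image"][r0:r1,c0:c1],None,fx=5.4,fy=5.4,interpolation=cv2.INTER_CUBIC))
E
```

```text
t 14.0 pos [ 542.131 -105.097   56.543] xax [-0.  0. -1.] yaw_y 88.36763482963386 F [-0.63   0.794  1.346] T [ 0.148  0.117 -0.005] g 0.4058333381655353 j [-0.404  0.585  1.618  0.     0.938 -1.946]
```

View pics/scene14.png

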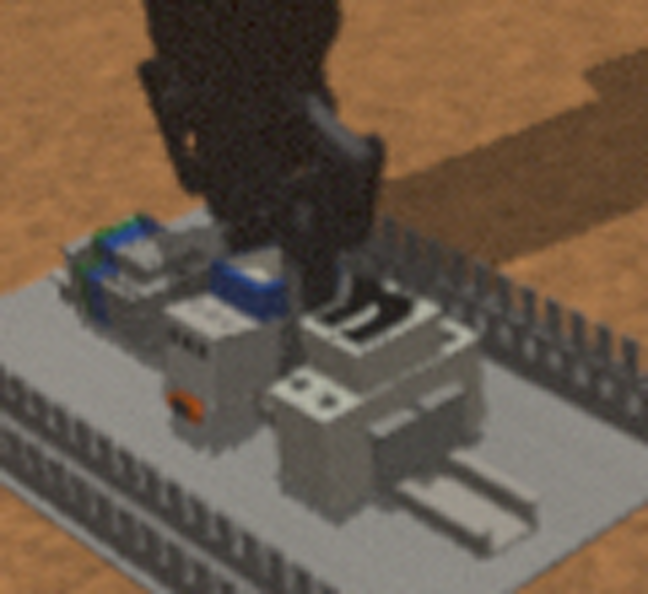

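Call:
step_arm(
  commands=[
    [[0.025,0,-0.02],0],
    [[0.025,0,-0.02],0],
    [[0,0,0],0],
  ],
)

```text
time_s: 14.35
eef_pos: [543.8, -105.3, 55.9]
ee_rot: [0.707, 0.01, 0.707, -0.01]
force: [-7.1, 0.0, 13.3]
grip_width: 0.405
```

Call:
step_arm(
  commands=[
    [[0.025,0,-0.02],0],
    [[0,0,0],0],
  ],
)

```text
time_s: 14.55
eef_pos: [545.2, -105.4, 55.5]
ee_rot: [0.707, 0.01, 0.707, -0.01]
force: [-6.0, 0.5, 16.1]
grip_width: 0.404
```

Call:
step_arm(
  commands=[
    [[0.025,0,-0.02],0],
    [[0,0,0],0],
  ],
)

```text
time_s: 14.75
eef_pos: [546.6, -105.4, 54.9]
ee_rot: [0.707, 0.01, 0.707, -0.01]
force: [-4.8, 0.8, 16.3]
grip_width: 0.402
```

Call:
step_arm(
  commands=[
    [[0.03,0,-0.015],0],
    [[0,0,0],0],
  ],
)

```text
time_s: 14.95
eef_pos: [548.1, -105.5, 54.4]
ee_rot: [0.708, 0.01, 0.706, -0.01]
force: [-4.8, 1.2, 16.1]
grip_width: 0.406
```

Call:
step_arm(
  commands=[
    [[0.03,0,-0.015],0],
    [[0,0,0],0],
  ],
)

```text
time_s: 15.15
eef_pos: [549.4, -105.5, 53.9]
ee_rot: [0.708, 0.01, 0.706, -0.01]
force: [-2.9, 1.0, 15.9]
grip_width: 0.404
```

Call:
step_arm(
  commands=[
    [[0.03,0,-0.015],0],
    [[0,0,0],0],
  ],
)

```text
time_s: 15.35
eef_pos: [550.6, -105.6, 53.3]
ee_rot: [0.708, 0.01, 0.706, -0.01]
force: [-3.2, 0.5, 15.8]
grip_width: 0.403
```

Call:
step_arm(
  commands=[
    [[0.03,0,-0.015],0],
    [[0,0,0],0],
  ],
)

```text
time_s: 15.55
eef_pos: [551.8, -105.6, 52.7]
ee_rot: [0.708, 0.01, 0.706, -0.01]
force: [-3.2, 0.2, 17.2]
grip_width: 0.402
```

Call:
step_arm(
  commands=[
    [[0.02,0,-0.015],0],
    [[0,0,0],0],
  ],
)

```text
time_s: 15.75
eef_pos: [552.0, -105.6, 52.7]
ee_rot: [0.707, 0.01, 0.707, -0.01]
force: [-10.2, 1.2, 25.2]
grip_width: 0.403
```

```bash
python3 - <<'E'
from h import *
from rig import capture
st()
for n,(r0,r1,c0,c1) in {"scene":(100,210,130,250)}.items():
    c=capture(n);cv2.imwrite(f"pics/{n}15.png",cv2.resize(c["image"][r0:r1,c0:c1],None,fx=5.4,fy=5.4,interpolation=cv2.INTER_CUBIC))
E
```

```text
t 15.75 pos [ 552.018 -105.603   52.686] xax [ 0.001 -0.001 -1.   ] yaw_y 88.38386057174856 F [-10.195   1.211  25.248] T [ 0.143  1.871 -0.078] g 0.40307749600193565 j [-0.397  0.608  1.59  -0.001  0.943 -1.939]
```

View pics/scene15.png

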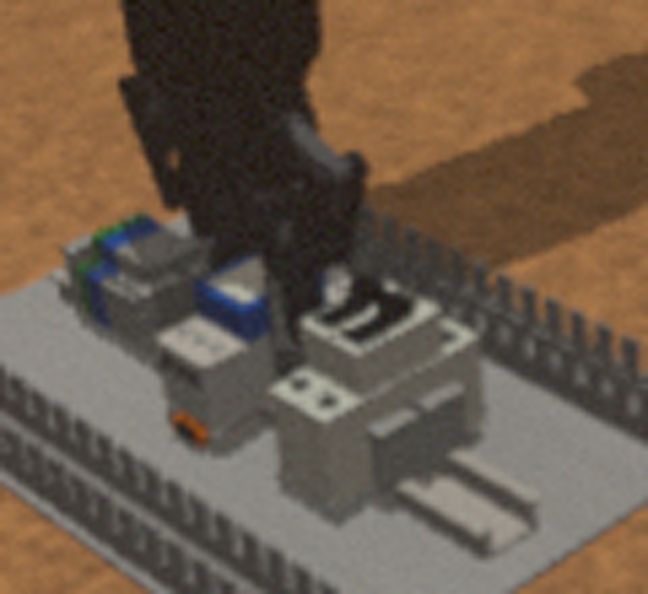

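Call:
step_arm(
  commands=[
    [[-0.02,0,0.02],0],
    [[0,0,0],0],
  ],
)

```text
time_s: 16.0
eef_pos: [551.9, -105.6, 52.7]
ee_rot: [0.708, 0.01, 0.706, -0.011]
force: [-1.5, 0.9, 13.0]
grip_width: 0.401
```

Call:
step_arm(
  commands=[
    [[0,0,0.02],0],
    [[0,0,0],0],
  ],
)

```text
time_s: 16.2
eef_pos: [551.7, -105.6, 52.8]
ee_rot: [0.708, 0.01, 0.706, -0.01]
force: [0.8, -0.7, 7.2]
grip_width: 0.408
```

Call:
step_arm(
  commands=[
    [[0,0,0.01],0],
    [[0,0,0.01],0],
    [[0,0,0],0],
    [[0,0,0],0],
  ],
  force=60,
)

```text
time_s: 16.6
eef_pos: [551.4, -105.4, 52.9]
ee_rot: [0.707, 0.01, 0.707, -0.01]
force: [2.6, -1.9, 4.7]
grip_width: 0.398
```

Call:
step_arm(
  commands=[
    [[0,0,0.01],0],
    [[0,0,0],0],
  ],
)

```text
time_s: 16.8
eef_pos: [550.8, -105.0, 52.9]
ee_rot: [0.707, 0.01, 0.707, -0.01]
force: [0.8, -0.5, 2.2]
grip_width: 0.4
```

Call:
step_arm(
  commands=[
    [[0,0,0.01],0],
    [[0,0,0],0],
  ],
)

```text
time_s: 17.0
eef_pos: [550.5, -104.8, 52.9]
ee_rot: [0.706, 0.01, 0.708, -0.01]
force: [0.5, -0.3, -2.0]
grip_width: 0.398
```

Call:
step_arm(
  commands=[
    [[0.03,0,0],0],
    [[0,0,0],0],
  ],
)

```text
time_s: 17.2
eef_pos: [552.0, -105.0, 53.2]
ee_rot: [0.707, 0.01, 0.707, -0.01]
force: [-0.5, 0.3, -2.7]
grip_width: 0.394
```

```bash
python3 - <<'E'
from h import *
from rig import capture
st()
c=capture("scene");cv2.imwrite("pics/scene16.png",cv2.resize(c["image"][140:195,150:230],None,fx=9,fy=9,interpolation=cv2.INTER_NEAREST))
c=capture("top");cv2.imwrite("pics/top16.png",cv2.resize(c["image"][150:230,280:400],None,fx=6,fy=6,interpolation=cv2.INTER_NEAREST))
E
```

```text
t 17.2 pos [ 551.979 -105.002   53.165] xax [-0.001  0.    -1.   ] yaw_y 88.36483140488556 F [-0.486  0.318 -2.741] T [-0.038  0.029  0.   ] g 0.394319046690423 j [-0.396  0.607  1.589  0.     0.947 -1.939]
```

View pics/scene16.png

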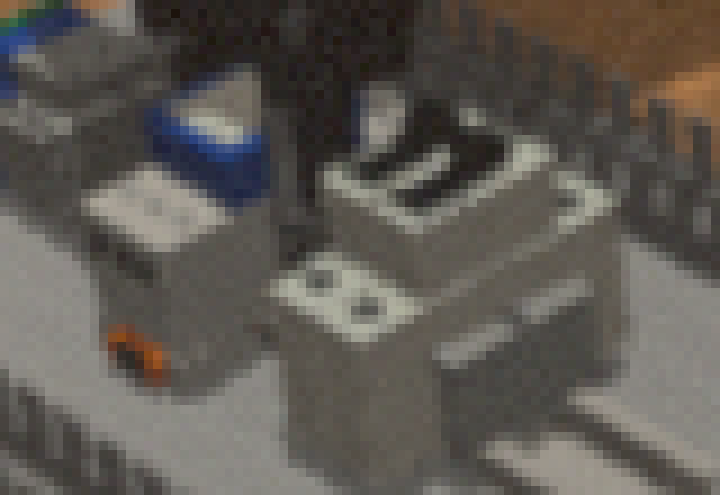

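View pics/top16.png

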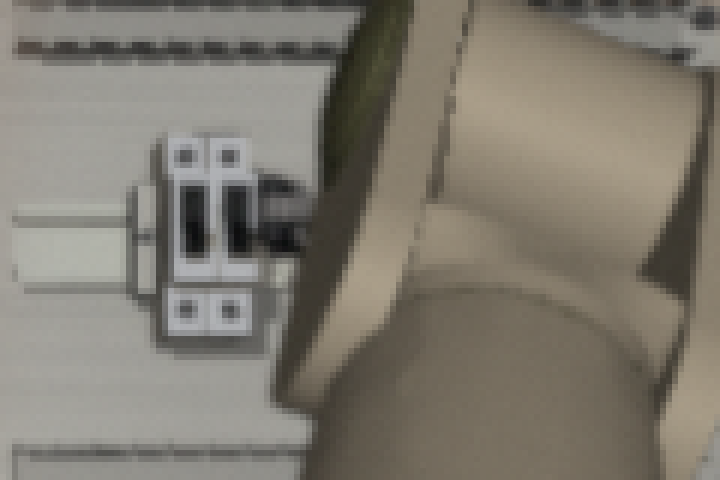

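```bash
python3 - <<'E'
from h import *
import pickle
s=pickle.load(open("s0.pkl","rb"))["scene"]
m=np.array([552.8,-105]);a=np.radians(-1.6);ex=np.array([np.cos(a),np.sin(a)]);ey=np.array([-ex[1],ex[0]])
for dx in(-3,0,3):
  pts=[np.r_[m+ex*(45+dx)+ey*y,52] for y in(-17.5,17.5)]
  print(dx,(proj(s,pts)-[150,140])*9)
E
```

```text
-3 [[ 79.89085317 184.22229343]
 [164.24088725 235.30829099]]
0 [[ 70.09555569 188.98256487]
 [154.39772841 240.28827618]]
3 [[ 60.2594508  193.76297331]
 [144.51252577 245.28981105]]
```

Call:
step_arm(
  commands=[
    [[0,0,0.01],0],
    [[0,0,0.01],0],
    [[0,0,0],0],
  ],
)

```text
time_s: 17.6
eef_pos: [552.1, -105.1, 54.2]
ee_rot: [0.707, 0.01, 0.707, -0.01]
force: [1.1, -0.0, -3.2]
grip_width: 0.397
```

Call:
step_arm(
  commands=[
    [[0,0,0.01],0],
    [[0,0,0],0],
  ],
)

```text
time_s: 17.8
eef_pos: [552.1, -105.1, 54.3]
ee_rot: [0.707, 0.01, 0.707, -0.01]
force: [1.3, -1.6, -9.3]
grip_width: 0.396
```

Call:
step_arm(
  commands=[
    [[0,0,0.01],0],
    [[0,0,0],0],
  ],
)

```text
time_s: 18.0
eef_pos: [551.9, -105.1, 54.3]
ee_rot: [0.707, 0.01, 0.707, -0.01]
force: [3.7, 0.1, -16.4]
grip_width: 0.399
```

Call:
step_arm(
  commands=[
    [[0,0,0.0015],0],
    [[0,0,0],0],
    [[0,0,0],0],
    [[0,0,0],0],
    [[0,0,0],0],
  ],
)

```text
time_s: 18.5
eef_pos: [551.9, -105.1, 54.4]
ee_rot: [0.707, 0.01, 0.707, -0.01]
force: [4.8, -0.7, -22.6]
grip_width: 0.397
```

Call:
step_arm(
  commands=[
    [[0,0,0],0],
    [[0,0,0],0],
    [[0,0,0],0],
    [[0,0,0],0],
    [[0,0,0],0],
  ],
)

```text
time_s: 19.0
eef_pos: [551.9, -105.1, 54.4]
ee_rot: [0.707, 0.01, 0.707, -0.01]
force: [4.6, -2.9, -22.6]
grip_width: 0.394
```

Call:
step_arm(
  commands=[
    [[0,0,0],0],
    [[0,0,0],0],
    [[0,0,0],0],
  ],
)

```text
time_s: 19.3
eef_pos: [551.9, -105.0, 54.4]
ee_rot: [0.707, 0.01, 0.707, -0.01]
force: [4.5, -1.3, -23.1]
grip_width: 0.4
```

Call:
step_arm(
  commands=[
    [[0,0,-0.005],0],
    [[0,0,-0.005],0],
    [[0,0,-0.005],0],
    [[0,0,0],0],
    [[0,0,0],0],
  ],
)

```text
time_s: 19.8
eef_pos: [552.0, -105.1, 54.4]
ee_rot: [0.707, 0.01, 0.707, -0.01]
force: [2.2, -1.9, -21.4]
grip_width: 0.398
```

Call:
step_arm(
  commands=[
    [[0,0,-0.005],0],
    [[0,0,-0.005],0],
    [[0,0,-0.005],0],
    [[0,0,0],0],
    [[0,0,0],0],
  ],
)

```text
time_s: 20.3
eef_pos: [552.1, -105.1, 54.3]
ee_rot: [0.707, 0.01, 0.707, -0.01]
force: [-1.6, -0.4, -11.3]
grip_width: 0.395
```

Call:
step_arm(
  commands=[
    [[0,0,-0.005],0],
    [[0,0,-0.005],0],
    [[0,0,-0.005],0],
    [[0,0,0],0],
    [[0,0,0],0],
  ],
)

```text
time_s: 20.8
eef_pos: [552.7, -105.4, 54.1]
ee_rot: [0.708, 0.01, 0.706, -0.01]
force: [-1.0, 0.8, -2.1]
grip_width: 0.398
```

Call:
step_arm(
  commands=[
    [[0,0,0],0],
    [[0,0,0],0],
    [[0,0,0],0],
  ],
)

```text
time_s: 21.1
eef_pos: [552.5, -105.2, 53.6]
ee_rot: [0.707, 0.01, 0.707, -0.01]
force: [0.3, -0.7, -1.8]
grip_width: 0.393
```

Call:
step_arm(
  commands=[
    [[0,0,0.005],0],
    [[0,0,0.005],0],
    [[0,0,0.005],0],
    [[0,0,0],0],
  ],
)

```text
time_s: 21.5
eef_pos: [552.2, -105.1, 54.0]
ee_rot: [0.707, 0.01, 0.707, -0.01]
force: [0.0, 1.2, -1.8]
grip_width: 0.396
```

Call:
step_arm(
  commands=[
    [[0,0,0.004],0],
    [[0,0,0],0],
    [[0,0,0],0],
  ],
)

```text
time_s: 21.8
eef_pos: [552.2, -105.1, 54.1]
ee_rot: [0.707, 0.01, 0.707, -0.01]
force: [-0.4, 0.4, -1.3]
grip_width: 0.399
```

Call:
step_arm(
  commands=[
    [[0,0,0.004],0],
    [[0,0,0],0],
    [[0,0,0],0],
  ],
)

```text
time_s: 22.1
eef_pos: [552.2, -105.1, 54.2]
ee_rot: [0.707, 0.01, 0.707, -0.01]
force: [1.0, -0.8, -3.9]
grip_width: 0.397
```

Call:
step_arm(
  commands=[
    [[0,0,0.004],0],
    [[0,0,0],0],
    [[0,0,0],0],
  ],
)

```text
time_s: 22.4
eef_pos: [552.1, -105.1, 54.2]
ee_rot: [0.707, 0.01, 0.707, -0.01]
force: [1.1, -0.1, -6.5]
grip_width: 0.398
```

Call:
step_arm(
  commands=[
    [[0,0,0.003],0],
    [[0,0,0],0],
    [[0,0,0],0],
  ],
)

```text
time_s: 22.7
eef_pos: [552.1, -105.1, 54.3]
ee_rot: [0.707, 0.01, 0.707, -0.01]
force: [1.8, -0.5, -8.4]
grip_width: 0.398
```

Call:
step_arm(
  commands=[
    [[0,0,0.003],0],
    [[0,0,0],0],
    [[0,0,0],0],
  ],
)

```text
time_s: 23.0
eef_pos: [552.0, -105.1, 54.3]
ee_rot: [0.707, 0.01, 0.707, -0.01]
force: [1.8, -0.9, -14.2]
grip_width: 0.393
```

Call:
step_arm(
  commands=[
    [[0,0,0.0005],0],
    [[0,0,0],0],
    [[0,0,0],0],
  ],
)

```text
time_s: 23.3
eef_pos: [552.0, -105.1, 54.4]
ee_rot: [0.707, 0.01, 0.707, -0.01]
force: [3.1, -2.0, -17.4]
grip_width: 0.398
```

Call:
step_arm(
  commands=[
    [[0,0,0],0],
    [[0,0,0],0],
  ],
)

```text
time_s: 23.5
eef_pos: [552.0, -105.1, 54.4]
ee_rot: [0.707, 0.01, 0.707, -0.01]
force: [4.5, -1.3, -20.0]
grip_width: 0.398
```

Call:
step_arm(
  commands=[
    [[0,0,-0.005],0],
    [[0,0,0],0],
  ],
)

```text
time_s: 23.7
eef_pos: [552.0, -105.1, 54.3]
ee_rot: [0.707, 0.01, 0.707, -0.01]
force: [2.9, -1.6, -18.5]
grip_width: 0.397
```

Call:
step_arm(
  commands=[
    [[0,0,-0.003],0],
    [[0,0,0],0],
  ],
)

```text
time_s: 23.9
eef_pos: [552.0, -105.1, 54.3]
ee_rot: [0.707, 0.01, 0.707, -0.01]
force: [1.8, -1.1, -17.1]
grip_width: 0.393
```

Call:
step_arm(
  commands=[
    [[0,0,0],0],
    [[0,0,0],0],
  ],
)

```text
time_s: 24.1
eef_pos: [552.1, -105.1, 54.3]
ee_rot: [0.707, 0.01, 0.707, -0.01]
force: [1.6, -1.7, -16.8]
grip_width: 0.398
```

Steady near 17 N on the tool (about 15 N net of the module's weight). I'll hold this for a full second.

Call:
step_arm(
  commands=[
    [[0,0,0],0],
    [[0,0,0],0],
    [[0,0,0],0],
    [[0,0,0],0],
  ],
)

```text
time_s: 24.5
eef_pos: [552.1, -105.1, 54.3]
ee_rot: [0.707, 0.01, 0.707, -0.01]
force: [0.9, -1.1, -17.6]
grip_width: 0.396
```

Call:
step_arm(
  commands=[
    [[0,0,0],0],
    [[0,0,0],0],
    [[0,0,0],0],
    [[0,0,0],0],
  ],
)

```text
time_s: 24.9
eef_pos: [552.1, -105.1, 54.3]
ee_rot: [0.707, 0.01, 0.707, -0.01]
force: [0.8, -0.4, -17.5]
grip_width: 0.396
```

Call:
step_arm(
  commands=[
    [[0,0,0],0],
    [[0,0,0],0],
    [[0,0,0],0],
    [[0,0,0],0],
  ],
)

```text
time_s: 25.3
eef_pos: [552.1, -105.1, 54.3]
ee_rot: [0.707, 0.01, 0.707, -0.01]
force: [0.1, -0.4, -17.4]
grip_width: 0.396
```

Held. Easing off now.

Call:
step_arm(
  commands=[
    [[0,0,-0.005],0],
    [[0,0,-0.005],0],
    [[0,0,-0.005],0],
    [[0,0,-0.005],0],
    [[0,0,0],0],
  ],
)

```text
time_s: 25.8
eef_pos: [552.7, -105.3, 54.3]
ee_rot: [0.708, 0.01, 0.707, -0.01]
force: [-1.1, 0.4, -6.1]
grip_width: 0.395
```

Call:
step_arm(
  commands=[
    [[0,0,-0.005],0],
    [[0,0,-0.005],0],
    [[0,0,-0.005],0],
    [[0,0,-0.005],0],
    [[0,0,0],0],
  ],
)

```text
time_s: 26.3
eef_pos: [552.6, -105.3, 53.0]
ee_rot: [0.707, 0.01, 0.707, -0.01]
force: [0.6, -0.3, -1.7]
grip_width: 0.4
```

Call:
step_arm(
  commands=[
    [[0,0,-0.01],0],
    [[0,0,0],0],
    [[0,0,0],0],
  ],
)

```text
time_s: 26.6
eef_pos: [552.7, -105.3, 52.9]
ee_rot: [0.707, 0.01, 0.707, -0.01]
force: [0.6, 0.4, 3.9]
grip_width: 0.395
```

Call:
step_arm(
  commands=[
    [[0,0,0],0],
    [[0,0,0],0],
    [[0,0,0],0],
    [[0,0,0],0],
  ],
  gripper=-0.2,
  force=20,
)

```text
time_s: 27.0
eef_pos: [552.2, -105.1, 52.3]
ee_rot: [0.707, 0.01, 0.707, -0.01]
force: [-0.1, -0.2, -0.5]
grip_width: 0.599
```

Call:
step_arm(
  commands=[
    [[0,0,0.2],0],
    [[0,0,0.5],0],
    [[0,0,0.9],0],
    [[0,0,0.9],0],
    [[0,0,0.9],0],
  ],
)

```text
time_s: 27.5
eef_pos: [552.0, -105.0, 190.5]
ee_rot: [0.707, 0.01, 0.707, -0.01]
force: [0.2, 0.3, -0.2]
grip_width: 0.601
```

Call:
step_arm(
  commands=[
    [[-0.5,-0.6,0.5],0],
    [[-0.5,-0.9,0],0],
    [[-0.5,-0.9,0],0],
    [[-0.5,-0.9,0],0],
    [[-0.5,-0.9,0],0],
  ],
)

```text
time_s: 28.0
eef_pos: [451.2, -274.4, 209.1]
ee_rot: [0.707, 0.01, 0.707, -0.01]
force: [0.3, -0.2, 0.9]
grip_width: 0.601
```

Call:
step_arm(
  commands=[
    [[-0.5,-0.8,0],0],
    [[-0.3,-0.8,0],0],
    [[0,-0.4,0],0],
    [[0,0,0],0],
    [[0,0,0],0],
  ],
)

```text
time_s: 28.5
eef_pos: [420.2, -352.6, 208.6]
ee_rot: [0.707, 0.01, 0.707, -0.01]
force: [0.3, 0.3, 1.0]
grip_width: 0.598
```

```bash
python3 - <<'E'
from h import *
from rig import capture
st()
c=capture("scene");cv2.imwrite("pics/scene17.png",c["image"]);cv2.imwrite("pics/scene17c.png",cv2.resize(c["image"][125:200,140:240],None,fx=8,fy=8,interpolation=cv2.INTER_CUBIC))
c=capture("top");cv2.imwrite("pics/top17.png",cv2.resize(c["image"][90:250,170:410],None,fx=3.3,fy=3.3,interpolation=cv2.INTER_CUBIC))
cv2.imwrite("pics/top17c.png",cv2.resize(c["image"][165:215,275:405],None,fx=6,fy=6,interpolation=cv2.INTER_NEAREST))
E
```

```text
t 28.5 pos [ 420.246 -352.642  208.577] xax [ 0.  0. -1.] yaw_y 88.36127365326796 F [0.31  0.299 1.022] T [ 0.057 -0.017  0.015] g 0.5980941703163596 j [-0.912  0.392  1.477  0.     1.273 -2.454]
```

View pics/scene17c.png

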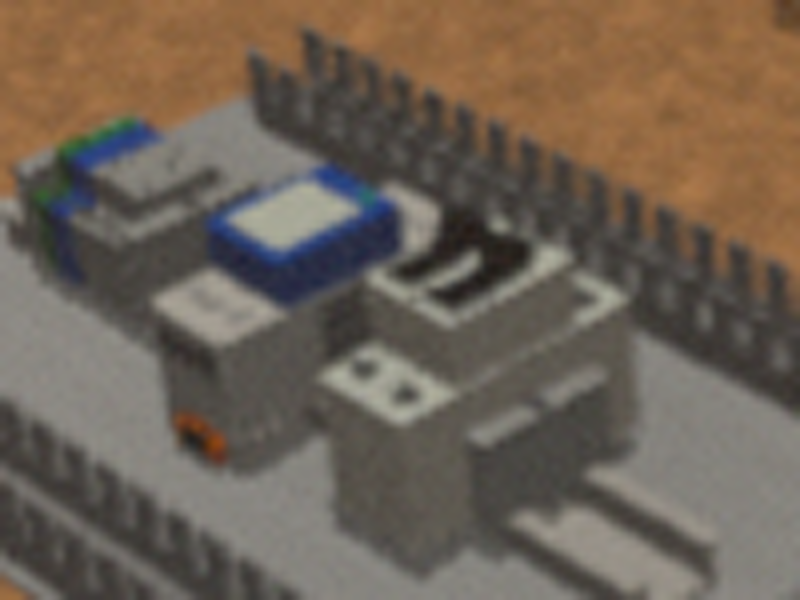

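View pics/top17.png

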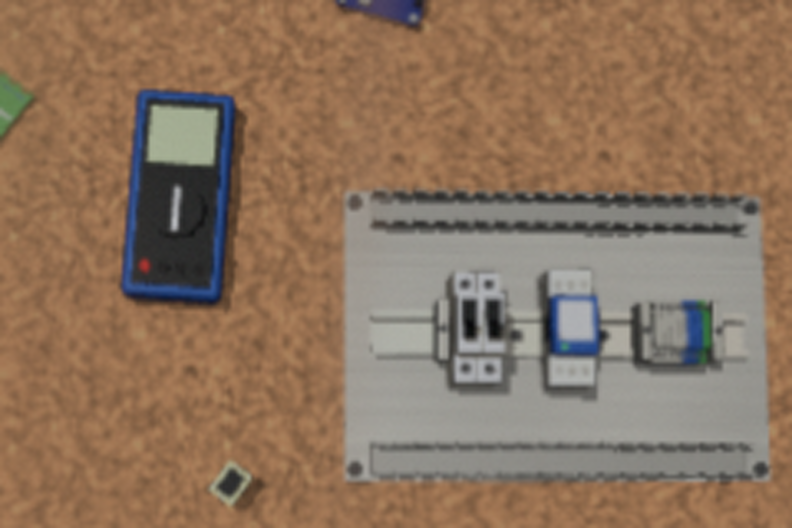

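View pics/top17c.png

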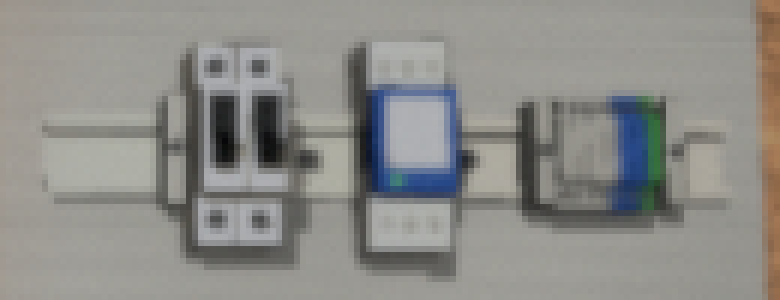

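```bash
python3 - <<'E'
from h import *
import pickle
t=pickle.load(open("s0.pkl","rb"))["top"]
q=lambda a:np.array(a)/6+[275,165]-.5
print(onz(t,q([(376,140),(456,140),(416,140)]),68)); print(onz(t,q([(407,42),(407,250),(407,146)]),52))
E
```

```text
[[ 553.82692242  -87.09354905   68.        ]
 [ 553.20563015 -120.70857705   68.        ]
 [ 553.51702047 -103.87355314   68.        ]]
[[ 597.26095473 -105.5842615    52.        ]
 [ 509.34115342 -101.4897775    52.        ]
 [ 553.07713785 -103.4730525    52.        ]]
```

```bash
python3 -c "
from rig import ticket
print(ticket.finish_job())"
```

```text
the job is handed in; nothing more can be done
None
```

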